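Advance a watch winder by one click and start it

ROBOT

A 6-joint arm with a two-finger parallel gripper is mounted at the origin on the work surface. World frame = base frame: x ahead of the robot, y to its left, z up, the work surface at z = 0. Lengths are in mm, angles in rad, forces in N, time in s.
With the tool pointing down it reaches from about 325 to 875 mm from the base axis. Payload 4.4 kg.
Tool frame: the origin (TCP) lies on the centre line of the jaws, within the pads' length; the fingertips stand ahead of it and the grasp point (between the pads) lies 6 mm ahead of it (ctrl.tcp_to_tips is the z of the fingertips in the tool frame, in mm); z points along the fingers, y is the direction in which the jaws open and shut (so a half turn about z gives the same grasp; the last joint's range is limited). The gripper opens to 85 mm and grips with 20 to 120 N. Pads are 22 mm wide; open, the fingers measure 114 mm over their backs; the gripper's body (76 mm by 85 mm) begins 54 mm behind the grasp point. The pads swing forward as they close: fully open they stand 13 mm farther back than shut.
Start: joints at [-1.423, 0.207, 1.542, -0, 1.393, -0.15], TCP at [169.252, -549.528, 256.282] pointing down, gripper open.
Joint ranges: [-2.73, 2.73], [-0.86, 2.22], [0.23, 2.46], [-1.11, 4.25], [0.08, 2.63], [-2.82, 2.82]. Speed limits (rad/s): [2.79, 2.79, 3.14, 3.14, 3.14, 3.14].

INTERFACE

Orientations are given as a 3x3 rotation matrix whose columns are the frame's x, y, z axes.
In Python, from plant import ctrl, sensors, optics gives the robot as it stands. Calls block until the motion is done:
- ctrl.move_ptp(position, orientation): joint-space move of the TCP to a pose.
- ctrl.move_l(position, rot=None, vel=150, threshold=None): straight line of the TCP; rot=None keeps the orientation; vel is the mean speed in mm/s. With threshold (N) it stops when the force on the tool has changed by that much, and returns True; else False.
- ctrl.set_joints(angles): joint-space move.
- ctrl.gripper_to(opening, force=None): finger opening in mm; force is the grip in N (None keeps the last); returns when the fingers have stopped.
- ctrl.hold(seconds).
- ctrl.solve_ik(position, orientation): joint angles nearest the present ones, or None.
- sensors.read_state(): the state.
- optics.grab_frame(name): name is "side" or "top" or "wrist"; returns (picture, depth): 420x560x3 uint8, red, green, blue; 420x560 float32, mm along the optical axis (not along the pixel's ray), 0 where there is no reading.
- optics.camera_params(name): a dict with "mtx" (3x3 intrinsics, pixels), "R" (3x3) and "t" (3): a world point X has camera coordinates R X + t; the wrist camera has in their place "T_tool_cam" (4x4, takes a point from camera to tool coordinates, whose origin is the TCP and whose axes are the flange's). Camera axes: x right, y down, z forward; pixel columns grow to the right and rows downward; lengths in mm; the calibration is good to about 2 mm. A picture is of the moment at which its call begins: read the wrist's pose just before it. camera_params takes no time and is no camera call.
A pose or a line that the arm cannot do raises ctrl.MotionError and nothing moves.
- ctrl.finish_job(): hands the job in, once; it reports no verdict.
The state is a dict: "t": time; "q": joint angles; "qvel": joint speeds; "tau": joint torques, N m; "eef_pos": TCP position; "eef_rot": TCP orientation; "force": force on the tool from outside, world axes, zero at the start; "wrist_torque": the same for the moment, N m; "grip_width": finger opening in mm.
Only numpy, scipy, OpenCV 4.12 (cv2) and the standard library are available. Lean on these libraries where they do the work, as an engineer would, in place of code of your own. Each camera call takes 0.05 s, during which the arm holds its last target. There are 200 camera calls.

TASK

Set the watch winder going on its middle programme: with a fingertip on the big knurled dial, turn it clockwise by one click, until it rests by itself in the middle one of its three stops and never on past it. Then press the round start button beside the dial all the way down and let go. Pick nothing up, and leave the other things on the island where they stand.

Things in the scene. Friction and masses are not known exactly. Their poses are not given: they have to be found in the camera images.
- winder: watch winder, fixed to the island: a dark wooden case 170 mm (x) by 340 mm (y) and 50 mm high. Origin at the centre of its underside, on the island top; z up; the front faces its -x. In its own frame: dial axis at (0, -110) mm, start button at (-30, -12) mm, and at (0, 95) mm a black drum 128 mm across with a watch on a cushion, reaching 114 mm above the island
- dial (a joint): dial angle, rad, grows clockwise seen from above. Click stops: 0 (start, within 0.05), 0.6 (middle, the target), 1.2; end stops -0.1 and 1.3. Let go, a spring takes it to the nearest stop (within 0.05); the bumps between peak at 0.3 and 0.9. Turning over a bump takes at most 0.09 N m (2.7 N along the face at 33 mm from the axis)
- dial_top (a point): centre of the dial's flat top face, 76 mm above the island; turns with the dial (at joint 0 its axes are the winder's). The dial is a dark steel disc, axis upright, 96 mm across, 24 mm high, rim finely knurled, too wide to grasp; the face does not give when pressed
- start (a joint): travel of the start button, m: 0 up, 0.006 fully down; it springs back and takes about 4 N to press fully
- start_top (a point): centre of the top of the start button, a round steel push button 26 mm across in a black collar, pressed straight down
- perfume: bystander: amber perfume jar with brass cap, 42 mm across, 85 mm high, loose; origin at the centre of its underside
- ring_box: bystander: blue ring box, 50 by 50 by 43 mm, loose; origin at the centre of its underside
- dish: bystander: white ceramic trinket dish, 84 mm across, 28 mm high, loose; origin at the centre of its underside
- brush: bystander: clothes brush, 130 by 32 by 30 mm, long side along its x, loose; origin at the centre of its underside
- dial_mark (a point): middle of the white pointer line, 33 mm from the axis on the dial's top face (the line is inlaid, not felt). At joint 0 it points 0.6 rad to the left (to the winder's +y) of the winder's +x, at 0.6 straight to the winder's +x, at 1.2 as far to the right; three light marks on the case show the stops

How it is judged (in metres and radians):
On the way, in this order (a step that is already met when the one before it is completed fails the run):
1. the fingers, touching the dial, turn it clockwise off its first stop (contact force between the fingers and dial above 0.3 N and value of joint dial above 0.15 rad).
2. the dial rests by itself, untouched, in its middle stop (value of joint dial between 0.48 and 0.72 rad and contact force between the fingers and dial below 0.1 N), for 0.2 s.
3. then the start button is pressed down, the dial still in its middle stop (value of joint start above 0.0045 m and value of joint dial between 0.48 and 0.72 rad), for 0.05 s.
At the end, for the whole second after the job is handed in: The dial rests in its middle stop (0.6 rad within 0.12), the start button is up again, and the perfume jar, ring box, dish and brush are within 30 mm of where they stood (value of joint dial between 0.48 and 0.72 rad and velocity of joint dial between -0.05 and 0.05 rad/s and value of joint start below 0.0015 m and distance of each of perfume, ring_box, dish, brush from where it was at the start of the episode below 0.03 m); the robot touches nothing.
It fails at once if the dial is turned on past the middle stop towards the third (beyond 0.9 rad) (value of joint dial above 0.9 rad).
It fails at once if a bystander (perfume jar, ring box, dish or brush) is lifted more than 15 mm or shifted more than 30 mm (distance of any of perfume, ring_box, dish, brush from where it was at the start of the episode above 0.03 m or height (world z) of any of perfume, ring_box, dish, brush above 0.015 m).
It also fails if it takes over 38 s, if anything falls off the work surface, if the arm or the gripper's body presses on something with over 40 N, if the wrist force passes 120 N, or if a joint passes its speed limit or range.

## Working session

There is one attempt and no reset: what is moved stays moved. The work goes in short steps, each a Python script; the robot and the scene stay as the last script left them, time stands still between calls to the robot, and variables do not carry over. Pictures are saved under pics/ and viewed, about 8 in all and at most 12, crops included, and the job is handed in when it is done.

```bash
mkdir -p pics; cat > h.py <<'E'
import numpy as np, cv2
from plant import ctrl, sensors, optics
def grab(n,f):
    s=sensors.read_state(); p,d=optics.grab_frame(n); cv2.imwrite(f,p[:,:,::-1]); np.savez(f+'.npz',p=p,d=d,pos=s['eef_pos'],rot=s['eef_rot']); return p,d,s
def pose(n,s=None):
    c=optics.camera_params(n); K=np.array(c['mtx'])
    if 'R' in c:
        R=np.array(c['R']).T; return K,R,-R@np.array(c['t'])
    T=np.array(c['T_tool_cam']); Rt=np.array(s['eef_rot']); return K,Rt@T[:3,:3],Rt@T[:3,3]+np.array(s['eef_pos'])
def ray(n,u,v,z,s=None):
    K,R,o=pose(n,s); d=R@np.linalg.solve(K,[u,v,1.]); return o+d*(z-o[2])/d[2]
E
python3 - <<'E'
from h import *
for n in ('top','side'):
    p,d,s=grab(n,f'pics/{n}1.png'); K,R,o=pose(n); print(n,o.round(),R.round(2).tolist())
print(s['t'],ctrl.tcp_to_tips,s['eef_rot'])
E
```

```text
top [ 493.   26. 1002.] [[-0.02, -0.99, 0.11], [-1.0, 0.02, -0.0], [0.0, -0.11, -0.99]]
side [ 557. -395.  600.] [[0.99, -0.11, 0.08], [-0.14, -0.77, 0.62], [-0.01, -0.63, -0.78]]
0.05 25.0 [[ 9.55698598e-01  2.94346851e-01 -3.49282489e-04]
 [ 2.94346860e-01 -9.55695907e-01  2.29332299e-03]
 [ 3.41224553e-04 -2.29453576e-03 -9.99997309e-01]]
```

View pics/top1.png

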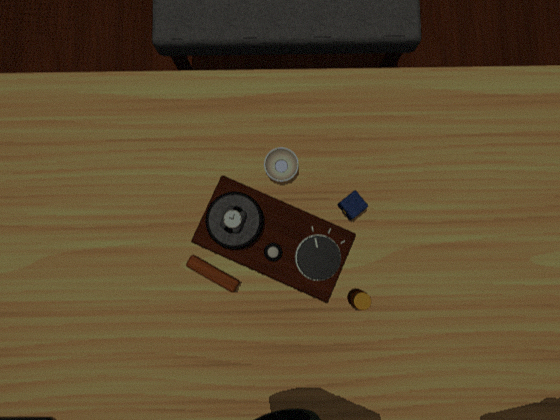

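View pics/side1.png

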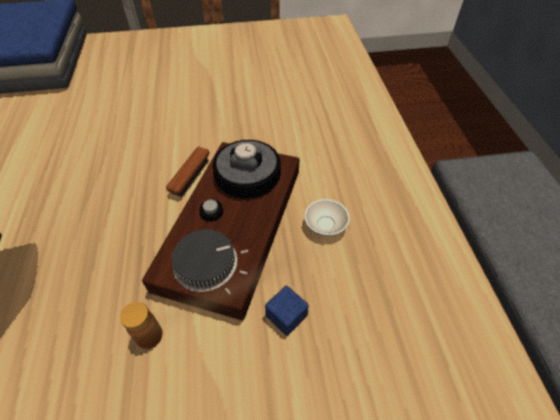

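The top view shows the dial centre at about (318,257), the button at (273,253), and the winder's corners at (222,177), (355,235), (328,302) and (192,240). The pointer line is at (317,242). The side view agrees, and no bystander is near the dial or the button.

```bash
python3 - <<'E'
from h import *
C=np.array([ray('top',u,v,50)[:2] for u,v in [(222,177),(355,235),(328,302),(192,240)]])
print(C.round(1), C.mean(0), [np.linalg.norm(C[i]-C[(i+1)%4]).round(1) for i in range(4)])
yv=(C[0]+C[3]-C[1]-C[2]); yaw=np.arctan2(yv[1],yv[0])-np.pi/2
R=np.array([[np.cos(yaw),-np.sin(yaw)],[np.sin(yaw),np.cos(yaw)]])
print('yaw',yaw,'dial pred',C.mean(0)+R@[0,-110],'btn pred',C.mean(0)+R@[-30,-12])
D=ray('top',318,257,76);B=ray('top',273,252.5,60);print(D,B)
d=np.load('pics/top1.png.npz')['d']
K,Rc,o=pose('top')
for u,v in [(318,262),(273,252),(300,225)]:
    print((Rc@np.linalg.solve(K,[u,v,1.])*d[v,u]+o).round(1))
T=np.array(optics.camera_params('wrist')['T_tool_cam']);print(T.round(2))
# look pose: tool down, tool x along winder x; above dial/button midpoint
m=(D+B)[:2]/2
best=None
q0=sensors.read_state()['q']
for k in (0,1):
    c,s=np.cos(yaw+k*np.pi),np.sin(yaw+k*np.pi)
    Rt=np.array([[c,s,0],[s,-c,0],[0,0,-1.]])
    off=Rt@T[:3,3]; p=np.array([m[0]-off[0],m[1]-off[1],260])
    q=ctrl.solve_ik(p,Rt); print(k,p.round(),None if q is None else np.round(q,2))
    if q is not None and (best is None or abs(q[5])<abs(best[2][5])): best=(p,Rt,q)
ctrl.gripper_to(0,20)
ctrl.move_ptp(best[0],best[1])
grab('wrist','pics/w1.png'); print(sensors.read_state()['t'],sensors.read_state()['eef_pos'])
E
```

```text
[[ 665.8  163.3]
 [ 526.9 -140.1]
 [ 378.   -74.3]
 [ 521.5  231.6]] [523.06280591  45.12879246] [np.float64(333.7), np.float64(162.8), np.float64(337.8), np.float64(159.7)]
yaw -0.43414610473663906 dial pred [476.79285957 -54.66645826] btn pred [490.79828884  46.86111411]
[478.84746006 -52.17002657  76.        ] [490.27252526  47.32138628  60.        ]
[467.9 -51.9  76. ]
[491.4  47.   72.2]
[551.6 -14.9  52.4]
[[   0.     -0.95   -0.32   81.85]
 [   1.      0.      0.      0.43]
 [  -0.     -0.32    0.95 -116.92]
 [   0.      0.      0.      1.  ]]
0 [410.  32. 260.] [-0.13 -0.16  1.91 -0.    1.39  1.87]
1 [559. -37. 260.] [-0.22  0.17  1.57 -0.    1.4  -1.36]
3.2083 [558.60022721 -38.22274072 259.97736176]
```

View pics/w1.png

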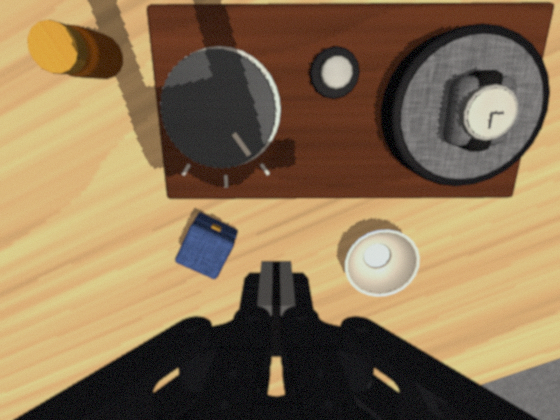

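The wrist view shows the dial face centred at about (220,107) and the button at (337,72). The pointer is at (242,145), at the left stop as expected. Next I'll refine the positions, press on the outer (-y) side of the face and sweep the arc.

```bash
cat > turn.py <<'E'
from h import *
yaw=-0.434
def Rt(a):
    c,s=np.cos(a+np.pi),np.sin(a+np.pi); return np.array([[c,s,0],[s,-c,0],[0,0,-1.]])
E
python3 - <<'E'
from turn import *
w=np.load('pics/w1.png.npz'); s={'eef_pos':w['pos'],'eef_rot':w['rot']}
print(ray('wrist',220,107,76,s),ray('wrist',337,72,72,s),ray('top',273,252.5,72))
D=(ray('wrist',220,107,76,s)+ray('top',318,257,76))[:2]/2
tip=ctrl.tcp_to_tips
P=lambda phi,z:np.array([D[0]+33*np.cos(phi),D[1]+33*np.sin(phi),z+tip])
phi0=yaw-np.pi/2+0.3
F=lambda:np.array(sensors.read_state()['force']).round(2)
ctrl.move_ptp(P(phi0,110),Rt(yaw+.3))
ctrl.move_l(P(phi0,84),vel=80); print(F())
hit=ctrl.move_l(P(phi0,70),vel=15,threshold=3); st=sensors.read_state(); z=st['eef_pos'][2]-tip
print('touch',hit,z,F())
f0=F()[2]; zc=z
for i in range(12):
    if F()[2]>11 : break
    zc-=0.5; ctrl.move_l(P(phi0,zc),vel=15)
print('pressed',zc,F())
for a in np.arange(0.1,0.61,0.1):
    ctrl.move_l(P(phi0-a,zc),rot=Rt(yaw+.3-a),vel=20); print(round(a,2),F(),np.array(sensors.read_state()['eef_pos'])-P(phi0-a,zc))
ctrl.move_l(P(phi0-.6,110),vel=80)
s=sensors.read_state();T=np.array(optics.camera_params('wrist')['T_tool_cam'])
p=np.array([D[0],D[1],260])-np.append((Rt(yaw)@T[:3,3])[:2],0)
ctrl.move_ptp(p,Rt(yaw)); grab('wrist','pics/w2.png'); print(F(),sensors.read_state()['t'],D)
E
```

```text
[476.61566534 -51.63766073  76.        ] [492.30259435  46.45038305  72.        ] [490.30432275  47.05302565  72.        ]
[ 0.09 -0.48  0.32]
touch True 76.02259761946083 [ 0.73 -0.47  4.7 ]
pressed 74.02259761946083 [-1.57  1.71 12.73]
0.1 [ 0.87  0.84 10.39] [ 2.09714936 -0.56463505  1.93142428]
0.2 [ 2.69 -0.73  7.64] [ 2.8297374  -0.94060447  1.97103188]
0.3 [1.95 0.21 6.91] [ 2.94963562 -1.15421693  1.96381921]
0.4 [ 0.87 -1.65  8.22] [ 2.41786677 -1.00745842  1.9333354 ]
0.5 [-0.43  0.67 12.12] [ 1.70506889 -0.51383244  1.89710081]
0.6 [-0.56  0.83 11.6 ] [ 1.85365797 -0.55789731  1.92312301]
[-0.62  0.31 -0.92] 9.1917 [477.7315627  -51.90384365]
```

View pics/w2.png

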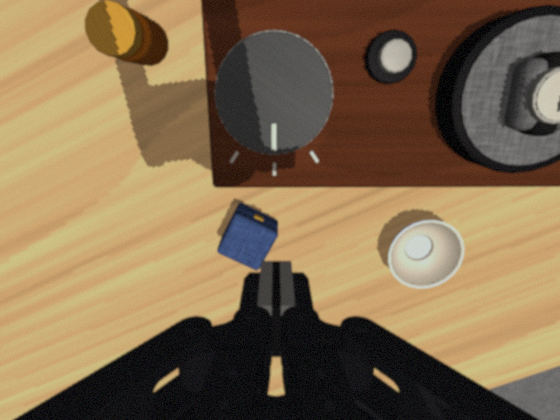

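The pointer at (274,137) lines up with the middle mark at (274,169), so the dial rests in its middle stop. Next is the button, with the jaws turned 90° so the finger linkage stays clear of the drum.

```bash
python3 - <<'E'
from turn import *
tip=ctrl.tcp_to_tips
B=lambda z:np.array([491.3,46.8,z+tip])
S=sensors.read_state; F=lambda:np.array(S()['force']).round(2)
R=min((Rt(yaw+k*np.pi/2) for k in (1,-1)),key=lambda r:(lambda q:9 if q is None else abs(q[5]))(ctrl.solve_ik(B(120),r)))
ctrl.move_ptp(B(120),R)
ctrl.move_l(B(80),vel=80); f0=F()
hit=ctrl.move_l(B(60),vel=15,threshold=1.5); z=S()['eef_pos'][2]-tip
print('touch',hit,z,f0,F())
for i in range(1,13):
    ctrl.move_l(B(z-i),vel=20); f=F(); print(i,f,round(S()['eef_pos'][2]-tip,2))
    if f[2]-f0[2]>12: break
ctrl.hold(.15)
ctrl.move_l(B(130),vel=80)
T=np.array(optics.camera_params('wrist')['T_tool_cam'])
p=np.array([477.7,-51.9,260])-np.append((Rt(yaw)@T[:3,3])[:2],0)
ctrl.move_ptp(p,Rt(yaw)); _,d,s=grab('wrist','pics/w3.png'); K,Rc,o=pose('wrist',s)
print('btn z',(Rc@np.linalg.solve(K,[396,55,1.])*d[55,396]+o).round(1)); print(F(),S()['t'])
grab('top','pics/top2.png')
a=cv2.imread('pics/w3.png');b=cv2.imread('pics/top2.png')
cv2.imwrite('pics/fin.png',cv2.resize(np.hstack([a,b[120:330,140:420].repeat(2,0).repeat(2,1)]),(800,300)))
E
```

```text
touch True 69.60904960066655 [0.13 1.04 0.32] [1.13 0.16 1.7 ]
1 [-0.38 -0.61  2.55] 68.65
2 [-0.17 -0.71  3.51] 67.66
3 [-1.43 -0.97  3.09] 66.65
4 [-1.64  0.34  7.16] 66.05
5 [-4.3  -0.12 12.16] 65.89
6 [-5.82 -0.44 19.22] 65.77
btn z [492.8  46.2  71.3]
[-0.75 -0.04 -0.07] 16.4583
```

View pics/fin.png

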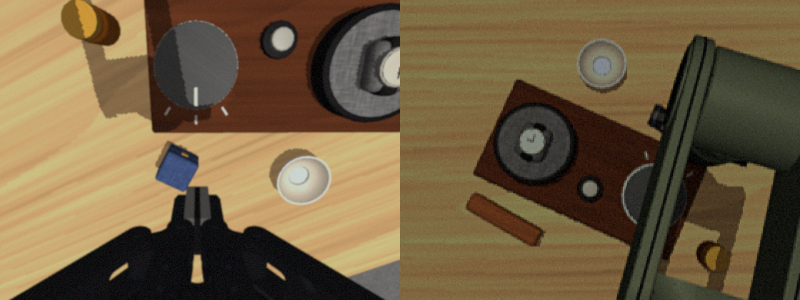

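The pointer is still on the middle mark and the button is up again. All four bystanders are where they stood, and the arm touches nothing. I'm handing in.

```bash
python3 -c "
from h import *
ctrl.finish_job(); print(sensors.read_state()['t'])"
```

```text
the job is handed in; nothing more can be done
the job is handed in; nothing more can be done
```

The winder is set to its middle programme and the start button has been pressed and let go. I handed the job in at about 16.5 s of robot time; no verdict is reported.

- **Dial:** I pressed the closed fingertips on the dial face 33 mm from its axis with about 7–13 N and swept 0.6 rad clockwise. After I lifted off, the wrist picture showed the pointer lined up with the middle mark, and it was still there after the button press.
- **Start button:** I pressed it down to a firm stop at about 65.8 mm above the island, with the force reaching 19 N. After release its top read 71.3 mm, so it is up again. The difference of about 5.5 mm fits the full 6 mm travel within the cameras' accuracy of about 2 mm.
- **Other things:** In the last pictures the perfume jar, ring box, dish and brush looked unmoved. I judged that by eye and did not measure it. The arm was clear of everything.
- **Disagreements:** None of my checks failed. The top and wrist cameras differed by about 2 mm on the dial and button positions, so I used the average.

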